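Start the meter and open the buffer bottle

ROBOT

A 6-joint arm with a two-finger parallel gripper is mounted at the origin on the work surface. World frame = base frame: x ahead of the robot, y to its left, z up, the work surface at z = 0. Lengths are in m, angles in degrees, forces in N, time in s.
With the tool pointing down it reaches from about 0.4 to 0.825 m from the base axis. Payload 7 kg.
Tool frame: the origin (TCP) lies on the centre line of the jaws, within the pads' length; the fingertips stand 11 mm ahead of it and the grasp point (between the pads) lies 8 mm behind it; z points along the fingers, y is the line along which they close (so a half turn about z gives the same grasp; the last joint's range is limited). The gripper opens to 88 mm and grips with 3 to 60 N. Pads are 19 mm wide; open, the fingers measure 130 mm over their backs; the gripper's body (78 mm by 193 mm) begins 47 mm behind the grasp point.
Start: joints at [86.293, 20.546, 0.682, 0, -70.136, -16.507], TCP at [0.233, 0.633, 0.238] pointing down, gripper open.
Joint ranges: [-176.03, 176.03], [-82.01, 121.73], [-58.28, 71.71], [-173.87, 95.51], [-174.79, -0.11], [-173.66, 173.66]. Speed limits (degrees/s): [136.94, 136.94, 172.46, 180, 180, 180].

INTERFACE

Orientations are given as [roll, pitch, yaw] about the fixed x, y, z axes, in that order (R = Rz(yaw) Ry(pitch) Rx(roll)).
In Python, from plant import r, capture, camera_model, job gives the robot as it stands.
- The arm moves only by the tool drive_tool, never from a script. Its argument "increments" is a list that holds one entry, the list of rows, each a list of 5 numbers: the gripper's target within -1 to 1 (fully open at 1, half-way at 0, shut at -1), then the shift along the tool's x, y, z scaled (see below), then the turn about the tool's z scaled (see below). In form: [[[gripper, tx, ty, tz, roll], ...]]. A call has 1 to 5 rows; each row is the pose to reach, as a shift and turn from the pose commanded when the call began, along the tool's axes at that moment, turning the shorter way round; what a row does not reach only later rows make up. The controller multiplies each number of a shift by 120 mm and each number of a turn by 360 degrees. A row lasts 1/8 s, in which the tool goes at most 62.5 mm and 10.7 degrees, less where a joint would pass 70% of its speed; a pose out of reach is approached as far as the arm can. A call with a number of a shift or a turn outside -1 to 1 is refused whole. A call with a gripper value outside its range is refused whole. The fingers move at their own pace and stop on an object; "squeeze" is the grip in N (left out, the last holds). Time passes only in rows, so rows that repeat a pose let the fingers close. It gives the time, the measured TCP pose, the force, the opening and the grip force at its end, in the units of the state.
- r.get_state(): the state, without advancing time (a new reading comes with each control period).
- capture(name): name is "side" or "top" or "wrist"; returns the picture (480x640x3 uint8, red, green, blue); there is no depth.
- camera_model(name): a dict with "camera_matrix" (3x3 intrinsics, pixels), "rvec" (rotation vector, rad) and "tvec" (3), from world to camera coordinates, as OpenCV has them. Camera axes: x right, y down, z forward; pixel columns grow to the right and rows downward; lengths in m; the calibration is good to about 2 mm. A picture is of the moment at which its call begins: read the wrist's pose just before it. camera_model takes no time and is no camera call; for the wrist camera it gives the pose at the moment of the call.
- job.close_job(): hands the job in; it is judged then, once.
The state is a dict: "time_s": time; "joints": joint angles; "qd": joint speeds; "joint_torque": joint torques, N m; "tcp_pos": TCP position; "eef_rot": TCP orientation; "contact_force": force on the tool from outside, world axes, zero at the start; "moment": the same for the moment, N m; "gripper_width": finger opening in m; "gripper_force": force on a finger pad.
Only numpy, scipy, OpenCV 4.12 (cv2) and the standard library are available. Lean on these libraries where they do the work, as an engineer would, in place of code of your own. Each camera call takes 0.05 s, during which the arm holds its last target. There are 200 camera calls.

TASK

Start a calibration on the bench meter by pressing its round key, then its square key, then its long key, each fully down and one at a time. Then open the buffer bottle: push its safety cap straight down against the spring, twist it anticlockwise (seen from above) while it is down until it is free, and lift it off, upright, to about 10 cm above its seat, straight over the bottle. Finish while still holding the cap there, and leave the other things on the bench where they are.

Things in the scene. Friction and masses are not known exactly. Their poses are not given: they have to be found in the camera images.
- bottle: The buffer bottle: round, white, 88 mm across, in a square steel holder (116 x 116, rim 36 mm high) fixed to the bench, so it neither turns nor shifts. Origin: centre of the holder's underside, on the bench; z up the bottle's axis. Shoulder: 76 mm across at height 108, 40 mm at 122. A collar 47 mm across spans heights 133 to 138.
- mouth (a point): Centre of the top of the bottle's neck, 157 mm above the bench, hidden inside the cap. A sprung plug here pushes the cap up: about 6 N at rest, 10 N with the cap 6 mm down. When the cap comes free, the plug lifts it about 3 mm.
- cap: White push-and-turn safety cap on the bottle: hollow, 16-sided, 48 mm across, 28 tall, 30 g. Origin: centre of its open underside, 145 mm above the bench when locked; z up. Grip it from above by its sides, in any direction; it has 1.5 mm radial play on the neck. Locked, its x axis is along the bottle's x and it turns only some 5 degrees either way.
- cap_top (a point): Centre of the cap's top, 173 mm above the bench when locked. A low grey bar, 34 x 6 x 2 mm, crosses it along the cap's x. To open: press the cap over 4 mm down (it stops on the collar at 7 mm), keep it down and turn it anticlockwise from above; it is free once turned 55 to 120 degrees (75 is best). Clockwise is blocked.
- meter: Bench meter, grey, fixed: 170 mm deep (its x), 200 wide (its y), keyboard 46 mm high; a display block 83 mm high begins 35 mm beyond the origin in +x. Origin: centre of its underside. Three white keys stand 10 mm proud in a row along its y, 30 mm from the origin towards -x, 52 mm apart: square at its +y side (left from the robot), long in the middle, round at -y.
- round_top (a point): Centre of the top face of the round key, 22 mm across; 56 mm above the bench when up.
- key_round (a joint): Travel of the round key: 0 up, 0.006 m fully down. A spring pushes it back up: about 1.5 N to start, 5 N fully down. It counts as pressed beyond 0.0042 m.
- square_top (a point): Centre of the top face of the square key, 20 x 20 mm; 56 mm above the bench when up.
- key_square (a joint): Travel of the square key: 0 up, 0.006 m fully down. A spring pushes it back up: about 1.5 N to start, 5 N fully down. It counts as pressed beyond 0.0042 m.
- long_top (a point): Centre of the top face of the long key, 40 mm along the meter's x and 14 mm wide; 56 mm above the bench when up.
- key_long (a joint): Travel of the long key: 0 up, 0.006 m fully down. A spring pushes it back up: about 1.5 N to start, 5 N fully down. It counts as pressed beyond 0.0042 m.
- cup: Clear plastic cup, 72 mm across, 90 tall. A bystander; loose. Origin: centre of its underside.
- refractometer: Flat blue hand instrument, 50 x 130 x 26 (mm). A bystander; loose. Origin: centre of its underside.
- carton: Drink carton, 75 x 75, 240 tall (mm). A bystander; loose. Origin: centre of its underside.
- wash_bottle: White bottle 84 mm across, 190 tall, with a plain red cap (not the one to open). A bystander; loose. Origin: centre of its underside.
- stirrer_tub: Blue tub 104 mm across, 100 tall, with paper sticks up to 160. A bystander; loose. Origin: centre of its underside.
- marker: Marker pen lying flat, 135 long, 19 thick; its origin is at its middle (mm). A bystander; loose.
There are look-alikes about, which are no part of the job. Several things have the shape of the cap; the one meant has the colours described above. Leave any turquoise look-alike of the bottle alone.

How it is judged:
By the outcome, as a careful person would: the job done as asked, in the order asked, and still so for the second after the job is handed in, while the arm keeps its last pose, push and grip.
It also fails if it takes over 61 s, if anything falls off the work surface, if the arm or the gripper's body presses on something with over 40 N, if the wrist force passes 120 N, or if a joint passes its speed limit or range.

## Working session

There is one attempt and no reset: what is moved stays moved. The work goes in short steps, Python scripts to look and compute and a tool call to move; the robot and the scene stay as the last step left them, time stands still between calls to the robot, and variables do not carry over. Pictures are saved under pics/ and viewed, at most 10 in all, crops included, and the job is handed in when it is done.

Besides the shell and the picture viewer there is one more tool, called after "Request:" by a JSON object that holds its "op" and its "data". drive_tool: Moves the arm, as the interface text tells. Its arguments: {"type":"object","properties":{"increments":{"type":"array"},"squeeze":{"type":"number"}},"required":["increments"]}

```bash
mkdir -p pics
python3 - <<'E'
from plant import r,capture,camera_model
import cv2
s=r.get_state();print(s)
for n in("top","side"):
    cv2.imwrite(f"pics/{n}0.png",capture(n)[:,:,::-1]); print(n,camera_model(n))
E
```

```text
{'time_s': 0.0, 'joints': array([ 8.62915268e+01,  2.05912294e+01,  6.34941790e-01, -2.09297619e-02,
       -7.01362539e+01, -1.65052738e+01]), 'qd': array([-0.00910045, -0.07087177,  0.04130187,  0.01487052, -0.06975915,
       -0.01646772]), 'joint_torque': array([ 2.96361559e-04, -5.82723570e+01,  2.93050611e+01,  6.99729413e+00,
        7.00452380e-03, -1.61287462e-04]), 'tcp_pos': array([0.23310278, 0.63297569, 0.23663132]), 'eef_rot': array([ 1.79905681e+02, -7.42937200e-03, -2.02208684e+01]), 'contact_force': array([ 0.06312117, -0.61328964,  0.38529502]), 'moment': array([ 0.01433398, -0.02783352, -0.00648801]), 'gripper_force': 0.0, 'gripper_width': 0.08709404354369471}
top {'camera_matrix': array([[437.49757826,   0.        , 307.5475888 ],
       [  0.        , 437.49757826, 235.77141469],
       [  0.        ,   0.        ,   1.        ]]), 'rvec': array([ 2.147969  , -2.11523552,  0.18451419]), 'tvec': array([-5.70072468e-04,  5.73688958e-01,  1.10533067e+00])}
side {'camera_matrix': array([[494.04890203,   0.        , 322.93557714],
       [  0.        , 494.04890203, 241.83524947],
       [  0.        ,   0.        ,   1.        ]]), 'rvec': array([ 2.02955446, -0.42619071,  0.26572323]), 'tvec': array([-0.50693507,  0.23116039,  0.99384822])}
```

View pics/top0.png

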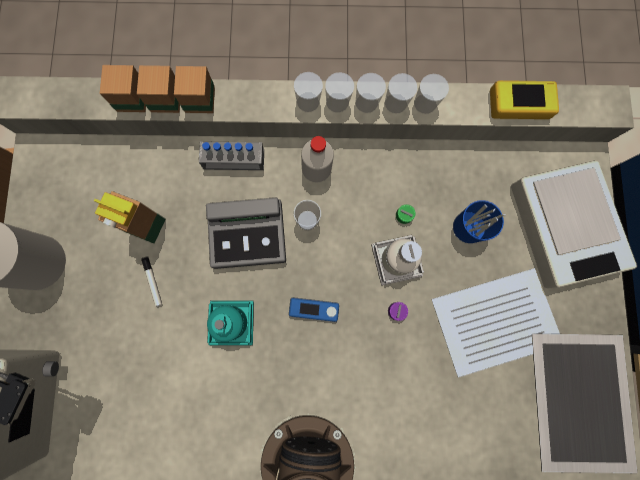

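View pics/side0.png

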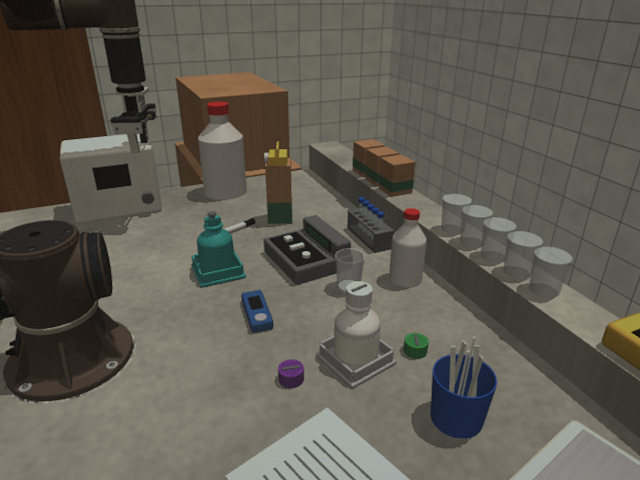

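The top view shows the meter at (246,235), with keys square (226,245), long (246,243) and round (266,241). The white-capped bottle is at (403,257), and the turquoise look-alike is at (230,323). I'll enlarge both targets.

Run:
```python
import cv2,numpy as np
a=cv2.imread("pics/top0.png"); 
f=lambda x,y:cv2.resize(a[y:y+80,x:x+100],None,fx=5,fy=5,interpolation=cv2.INTER_CUBIC)[:, :400] if 0 else cv2.resize(a[y:y+75,x:x+80],None,fx=5,fy=5,interpolation=cv2.INTER_CUBIC)
cv2.imwrite("pics/crop0.png",np.hstack([f(206,195),f(365,220)]))
```

```text
(no output)
```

View pics/crop0.png

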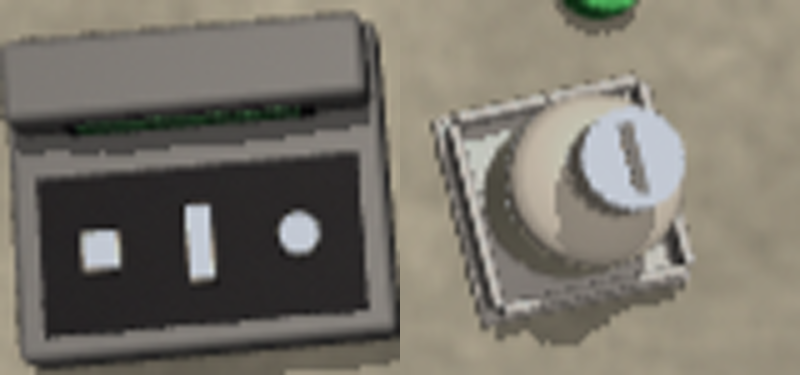

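The crop gives square (225.6,244.6), long (245.6,243.2), round (265.4,241.2), cap top centre (411.2,251.2), and the bar running from (625,122) to (642,195) in crop pixels.

```bash
cat > h.py <<'E'
from plant import r,capture,camera_model
import cv2,numpy as np
from scipy.spatial.transform import Rotation as Ro
def px(m,uv,z):
    R=cv2.Rodrigues(m["rvec"])[0];t=m["tvec"];C=-R.T@t
    d=R.T@np.linalg.inv(m["camera_matrix"])@np.array([*uv,1.]);return C+d*(z-C[2])/d[2]
def proj(m,p): return cv2.projectPoints(np.float64([p]),m["rvec"],m["tvec"],m["camera_matrix"],None)[0].ravel()
def go(p,yaw=None):
    s=r.get_state();R=Ro.from_euler('xyz',s["eef_rot"],degrees=True)
    d=R.inv().apply(np.array(p)-s["tcp_pos"])/.12
    print("t",round(s["time_s"],2),"tcp",s["tcp_pos"].round(4),"rot",s["eef_rot"].round(2),"q6",s["joints"].round(1),"shift",d.round(3),"turn",None if yaw is None else round(-(yaw-s["eef_rot"][2])/360,4))
E
python3 - <<'E'
from h import *
m=camera_model("top")
P={}
for n,uv,z in [("sq",(225.6,244.6),.056),("lg",(245.6,243.2),.056),("rd",(265.4,241.2),.056),("cap",(411.2,251.2),.175)]:
    P[n]=px(m,uv,z);print(n,P[n].round(4))
a=px(m,(365+225/5-.4,220+122/5-.4),.175);b=px(m,(365+242/5-.4,220+195/5-.4),.175)
d=a-b;print("bar yaw",np.degrees(np.arctan2(d[1],d[0])))
d=P["sq"]-P["rd"];print("row",np.linalg.norm(d),"y-yaw",np.degrees(np.arctan2(d[1],d[0])))
go([*P["rd"][:2],.11],0)
E
```

```text
sq [0.5458 0.2221 0.056 ]
lg [0.5503 0.17   0.056 ]
rd [0.5564 0.1184 0.056 ]
cap [ 0.519  -0.2344  0.175 ]
bar yaw 11.646038525582032
row 0.10428302141066693 y-yaw 95.84046061635215
t 0.1 tcp [0.2331 0.633  0.2367] rot [ 1.7991e+02 -1.0000e-02 -2.0220e+01] q6 [ 86.3  20.6   0.6  -0.  -70.1 -16.5] shift [4.01  3.092 1.061] turn -0.0562
```

Request:
{"op": "drive_tool", "data": {"increments": [[[-1, 0.35, 0.27, 0, 0], [-1, 0.7, 0.54, 0, 0], [-1, 1, 0.77, 0, 0]]]}}

```text
time_s: 0.48
tcp_pos: [0.3145, 0.5034, 0.2372]
eef_rot: [180.0, 0.0, -20.2]
contact_force: [1.1, 1.6, 0.3]
gripper_width: 0.0633
gripper_force: 0.0
```

Request:
{"op": "drive_tool", "data": {"increments": [[[-1, 0.35, 0.27, 0, 0], [-1, 0.7, 0.54, 0, 0], [-1, 1, 0.77, 0, 0]]]}}

```text
time_s: 0.85
tcp_pos: [0.3952, 0.3752, 0.2374]
eef_rot: [180.0, 0.0, -20.2]
contact_force: [0.2, 0.2, 0.0]
gripper_width: 0.0335
gripper_force: 0.0
```

Request:
{"op": "drive_tool", "data": {"increments": [[[-1, 0.35, 0.27, 0.1, 0], [-1, 0.7, 0.54, 0.2, 0], [-1, 1, 0.77, 0.3, 0]]]}}

```text
time_s: 1.23
tcp_pos: [0.4758, 0.2471, 0.2011]
eef_rot: [180.0, 0.0, -20.2]
contact_force: [-0.4, 0.6, -0.4]
gripper_width: 0.0038
gripper_force: 0.0
```

Request:
{"op": "drive_tool", "data": {"increments": [[[-1, 0.35, 0.27, 0.1, 0.03], [-1, 0.7, 0.54, 0.2, 0.06], [-1, 1, 0.77, 0.3, 0.09], [-1, 1, 0.77, 0.3, 0.12], [-1, 1, 0.77, 0.3, 0.15]]]}}

```text
time_s: 1.85
tcp_pos: [0.5559, 0.1196, 0.1648]
eef_rot: [179.9, -0.0, -74.4]
contact_force: [-0.3, -0.6, 0.3]
gripper_width: 0.0005
gripper_force: 0.0
```

Run:
```python
from h import *
go([.5564,.1184,.073],-80)
m=camera_model("wrist");cv2.imwrite("pics/w1.png",capture("wrist")[:,:,::-1])
for p in ([.5564,.1184,.056],[.5503,.17,.056],[.5458,.2221,.056]):print(proj(m,p).round(1))
print(r.get_state()["contact_force"])
```

```text
t 1.85 tcp [0.5559 0.1196 0.1648] rot [ 1.7992e+02 -2.0000e-02 -7.4390e+01] q6 [ 31.9  14.  -18.7  -0.  -57.4 -16.2] shift [ 0.011 -0.002  0.765] turn 0.0156
[324.  240.4]
[312.1 312.9]
[299.1 378.6]
[-0.36571235 -0.45553903 -0.09279268]
```

View pics/w1.png

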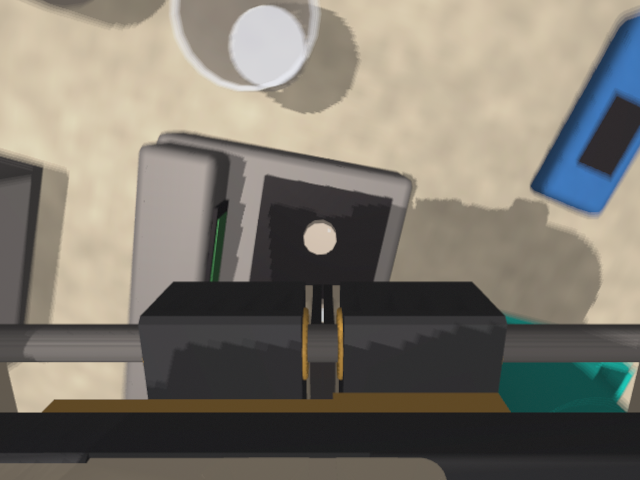

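The round key is at (320,238), about 3 mm from the prediction. I'll press it now.

Request:
{"op": "drive_tool", "data": {"increments": [[[-1, 0.016, -0.007, 0.3, 0], [-1, 0.016, -0.007, 0.6, 0], [-1, 0.016, -0.007, 0.79, 0], [-1, 0.016, -0.007, 0.83, 0], [-1, 0.016, -0.007, 0.865, 0]]]}}

```text
time_s: 2.52
tcp_pos: [0.5571, 0.119, 0.0622]
eef_rot: [180.0, -0.0, -73.8]
contact_force: [-4.0, -0.6, 5.4]
gripper_width: 0.0002
gripper_force: 2.2
```

Request:
{"op": "drive_tool", "data": {"increments": [[[-1, 0, 0, 0.015, 0], [-1, 0, 0, 0.02, 0], [-1, 0, 0, 0.02, 0]]]}}

```text
time_s: 2.9
tcp_pos: [0.5572, 0.119, 0.0612]
eef_rot: [-180.0, -0.0, -73.9]
contact_force: [-6.5, -2.3, 12.0]
gripper_width: 0.0
gripper_force: 6.0
```

Request:
{"op": "drive_tool", "data": {"increments": [[[-1, 0, 0, -0.28, 0], [-1, -0.43, -0.077, -0.28, 0], [-1, -0.855, -0.154, -0.28, 0], [-1, -0.855, -0.154, -0.2, 0], [-1, -0.855, -0.154, -0.1, 0]]]}}

```text
time_s: 3.52
tcp_pos: [0.5469, 0.2233, 0.0715]
eef_rot: [-179.9, 0.0, -73.9]
contact_force: [0.4, -0.4, -0.6]
gripper_width: 0.0005
gripper_force: 0.0
```

Request:
{"op": "drive_tool", "data": {"increments": [[[-1, 0, 0, 0.04, 0], [-1, 0, 0, 0.08, 0], [-1, 0, 0, 0.1, 0], [-1, 0, 0, 0.1, 0]]]}}

```text
time_s: 4.03
tcp_pos: [0.5465, 0.2218, 0.0611]
eef_rot: [180.0, -0.0, -73.9]
contact_force: [-7.9, -2.5, 17.7]
gripper_width: 0.0002
gripper_force: 9.0
```

Request:
{"op": "drive_tool", "data": {"increments": [[[-1, 0, 0, -0.28, 0], [-1, 0.21, 0.04, -0.28, 0], [-1, 0.428, 0.083, -0.28, 0], [-1, 0.428, 0.083, -0.2, 0], [-1, 0.428, 0.083, -0.1, 0]]]}}

```text
time_s: 4.65
tcp_pos: [0.5517, 0.1706, 0.0709]
eef_rot: [-180.0, 0.0, -74.0]
contact_force: [0.4, -0.0, -0.8]
gripper_width: 0.0006
gripper_force: 0.0
```

Request:
{"op": "drive_tool", "data": {"increments": [[[-1, 0, 0, 0.04, 0], [-1, 0, 0, 0.08, 0], [-1, 0, 0, 0.1, 0], [-1, 0, 0, 0.1, 0]]]}}

```text
time_s: 5.15
tcp_pos: [0.551, 0.1706, 0.061]
eef_rot: [180.0, -0.0, -73.9]
contact_force: [-8.5, -2.8, 19.0]
gripper_width: 0.0008
gripper_force: 9.8
```

Request:
{"op": "drive_tool", "data": {"increments": [[[-1, 0, 0, -0.45, 0], [-1, 0, 0, -0.85, 0], [0, 0.3, 0.1, -1, 0], [1, 0.6, 0.2, -1, 0], [1, 0.9, 0.3, -1, 0]]]}}

```text
time_s: 5.78
tcp_pos: [0.5468, 0.0566, 0.1797]
eef_rot: [-179.9, 0.0, -73.9]
contact_force: [0.5, 0.2, 0.7]
gripper_width: 0.0249
gripper_force: 0.0
```

Request:
{"op": "drive_tool", "data": {"increments": [[[1, 0.33, 0.13, -0.27, 0], [1, 0.67, 0.26, -0.53, 0], [1, 1, 0.39, -0.8, 0]]]}}

```text
time_s: 6.15
tcp_pos: [0.5348, -0.0722, 0.2763]
eef_rot: [-180.0, 0.0, -73.9]
contact_force: [1.5, 0.1, -0.1]
gripper_width: 0.0544
gripper_force: 0.0
```

Request:
{"op": "drive_tool", "data": {"increments": [[[1, 0.33, 0.13, 0, 0], [1, 0.67, 0.26, 0, 0], [1, 1, 0.4, 0, 0]]]}}

```text
time_s: 6.52
tcp_pos: [0.5222, -0.2009, 0.2754]
eef_rot: [-179.9, -0.0, -73.9]
contact_force: [0.7, 0.1, 0.6]
gripper_width: 0.0839
gripper_force: 0.0
```

Request:
{"op": "drive_tool", "data": {"increments": [[[1, 0.13, 0.05, 0, 0.01], [1, 0.27, 0.1, 0, 0.01], [1, 0.27, 0.1, 0, 0.01], [1, 0.27, 0.1, 0, 0.01]]]}}

```text
time_s: 7.02
tcp_pos: [0.5196, -0.2337, 0.2753]
eef_rot: [-180.0, 0.0, -77.5]
contact_force: [0.1, 0.4, 0.8]
gripper_width: 0.0878
gripper_force: 0.0
```

Run:
```python
from h import *
go([.519,-.2344,.2],-78)
m=camera_model("wrist");cv2.imwrite("pics/w2.png",capture("wrist")[:,:,::-1])
np.save("m2.npy",m,allow_pickle=True)
print(proj(m,[.519,-.2344,.175]).round(1),r.get_state()["gripper_width"])
cv2.imwrite("pics/top2.png",capture("top")[:,:,::-1])
```

```text
t 7.03 tcp [ 0.5196 -0.2337  0.2753] rot [-1.800e+02  1.000e-02 -7.748e+01] q6 [ -4.6   9.4  -9.5  -0.  -71.1  17.1] shift [0.004 0.006 0.627] turn 0.0014
[325.7 245.1] 0.08764976591986422
```

View pics/w2.png

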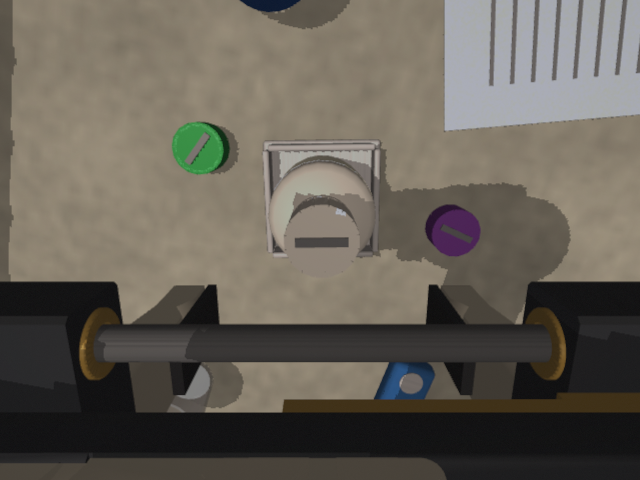

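Bar centre is at (321.5,242.5), horizontal and so aligned with the jaws. The jaw pads' inner faces at 217 and 428 put mid-jaw at 322.5, so the cap is well centred.

Run:
```python
from h import *
m=np.load("m2.npy",allow_pickle=True).item()
w=px(m,(321.5,242.5),.175);print(w.round(4), px(m,(322.5,242.5),.175).round(4), m["camera_matrix"][:,2])
a=(w+np.array([.519,-.2344,.175]))/2
go([a[0],a[1],.167],-78)
```

```text
[ 0.522  -0.2355  0.175 ] [ 0.5213 -0.2356  0.175 ] [322.17314072 240.83793282   1.        ]
t 7.12 tcp [ 0.5197 -0.2336  0.2754] rot [-179.99    0.    -77.46] q6 [ -4.5   9.4  -9.5  -0.  -71.1  17.1] shift [ 0.012 -0.004  0.904] turn 0.0015
```

Request:
{"op": "drive_tool", "data": {"increments": [[[1, 0.012, -0.004, 0.35, 0], [1, 0.012, -0.004, 0.65, 0], [1, 0.012, -0.004, 0.85, 0], [1, 0.012, -0.004, 0.987, 0], [1, 0.012, -0.004, 0.987, 0]]]}}

```text
time_s: 7.75
tcp_pos: [0.5199, -0.2353, 0.1561]
eef_rot: [179.9, 0.0, -77.5]
contact_force: [0.5, 0.1, -0.2]
gripper_width: 0.0877
gripper_force: 0.0
```

Request:
{"op": "drive_tool", "data": {"increments": [[[-0.2, 0, 0, 0, 0], [-0.2, 0, 0, 0, 0], [-1, 0, 0, 0, 0], [-1, 0, 0, 0, 0], [-1, 0, 0, 0, 0]]], "squeeze": 45}}

```text
time_s: 8.38
tcp_pos: [0.5206, -0.2357, 0.1572]
eef_rot: [-179.9, -0.0, -77.5]
contact_force: [1.4, 1.3, 0.7]
gripper_width: 0.0477
gripper_force: 45.0
```

Gripped at 47.7 mm with little side force. Next I'll push down.

Request:
{"op": "drive_tool", "data": {"increments": [[[-1, 0, 0, 0.02, 0], [-1, 0, 0, 0.04, 0], [-1, 0, 0, 0.055, 0], [-1, 0, 0, 0.062, 0], [-1, 0, 0, 0.062, 0]]]}}

```text
time_s: 9.0
tcp_pos: [0.5207, -0.2357, 0.1515]
eef_rot: [-179.9, -0.1, -77.5]
contact_force: [-3.3, 4.0, 15.0]
gripper_width: 0.0475
gripper_force: 45.0
```

Request:
{"op": "drive_tool", "data": {"increments": [[[-1, 0, 0, 0, -0.025], [-1, 0, 0, 0, -0.05], [-1, 0, 0, 0, -0.075], [-1, 0, 0, 0, -0.1], [-1, 0, 0, 0, -0.1]]]}}

```text
time_s: 9.62
tcp_pos: [0.5206, -0.2359, 0.1509]
eef_rot: [-180.0, -0.1, -41.4]
contact_force: [-2.1, 2.2, 9.9]
gripper_width: 0.0474
gripper_force: 45.0
```

Request:
{"op": "drive_tool", "data": {"increments": [[[-1, 0, 0, 0, -0.025], [-1, 0, 0, 0, -0.05], [-1, 0, 0, 0, -0.075], [-1, 0, 0, 0, -0.11], [-1, 0, 0, 0, -0.11]]]}}

```text
time_s: 10.25
tcp_pos: [0.5207, -0.2359, 0.1509]
eef_rot: [180.0, -0.1, -1.7]
contact_force: [-3.1, 1.9, 8.9]
gripper_width: 0.0477
gripper_force: 45.0
```

Run:
```python
from h import *
s=r.get_state();print(s["contact_force"],s["moment"],s["eef_rot"],s["tcp_pos"])
a=capture("wrist")[:,:,::-1];b=capture("top")[:,:,::-1]
cv2.imwrite("pics/w3.png",np.hstack([cv2.resize(a[140:440,160:480],(426,400)),cv2.resize(b[215:295,365:440],(375,400))]))
```

```text
[-3.08393194  1.85401929  8.94204302] [ 0.54595895  0.75466698 -0.05545974] [ 1.79956259e+02 -8.45289309e-02 -1.71904227e+00] [ 0.52066605 -0.23594706  0.15089763]
```

View pics/w3.png

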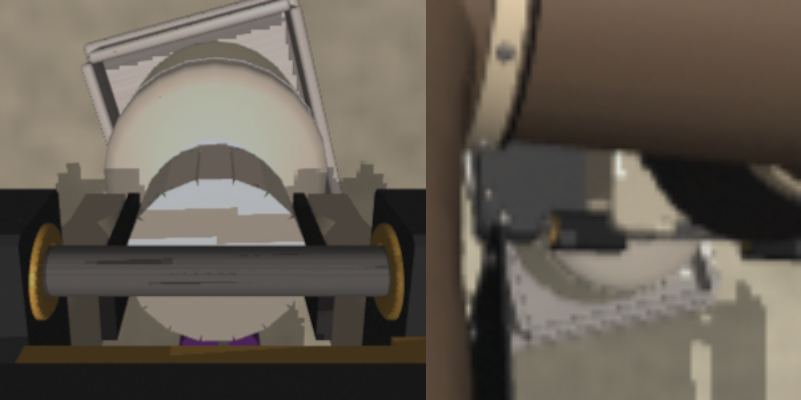

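The cap is still square between the pads, the turn reached 75.8°, and twist torque is near zero. I'll lift gently first.

Request:
{"op": "drive_tool", "data": {"increments": [[[-1, 0, 0, -0.03, 0], [-1, 0, 0, -0.06, 0], [-1, 0, 0, -0.09, 0], [-1, 0, 0, -0.12, 0], [-1, 0, 0, -0.12, 0]]]}}

```text
time_s: 10.98
tcp_pos: [0.5203, -0.2356, 0.1639]
eef_rot: [-180.0, -0.0, -1.9]
contact_force: [0.9, 0.1, 1.1]
gripper_width: 0.0476
gripper_force: 45.0
```

Request:
{"op": "drive_tool", "data": {"increments": [[[-1, 0, 0, -0.15, 0], [-1, 0, 0, -0.35, 0], [-1, 0, 0, -0.6, 0], [-1, 0, 0, -0.775, 0], [-1, 0, 0, -0.775, 0]]]}}

```text
time_s: 11.6
tcp_pos: [0.5205, -0.2358, 0.2582]
eef_rot: [180.0, -0.1, -1.9]
contact_force: [-0.0, 1.3, -0.3]
gripper_width: 0.0477
gripper_force: 45.0
```

Run:
```python
from h import *
cv2.imwrite("pics/s4.png",capture("side")[:,:,::-1])
s=r.get_state();print(s["tcp_pos"],s["contact_force"],s["gripper_width"])
```

```text
[ 0.51989005 -0.2355471   0.25684385] [ 0.17914036  0.02556793 -0.72572024] 0.047892388774338226
```

View pics/s4.png

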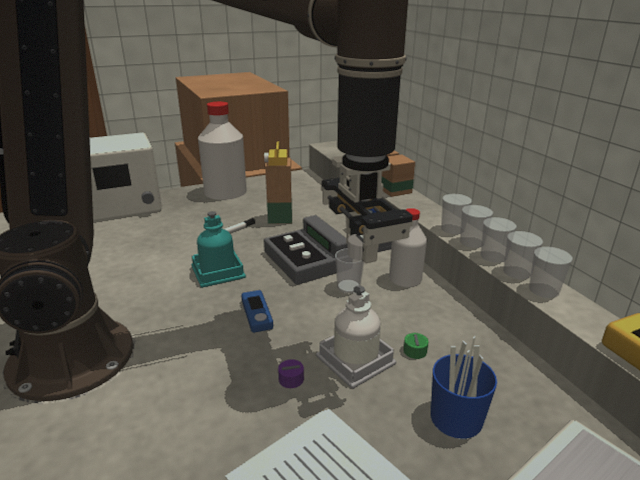

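The side view shows the bottle neck bare at (360,297), and the bystanders have not moved. I'll check the held cap up close.

Run:
```python
from h import *
a=cv2.imread("pics/s4.png");b=capture("wrist")[:,:,::-1]
m=camera_model("side");print(proj(m,[.52,-.235,.245]),proj(m,[.52,-.235,.273]))
cv2.imwrite("pics/c5.png",np.hstack([cv2.resize(a[160:320,310:440],(390,480)),cv2.resize(b[140:440,160:480],(400,480))]))
```

```text
[359.8691631  253.52014434] [360.55934126 239.58989172]
```

View pics/c5.png

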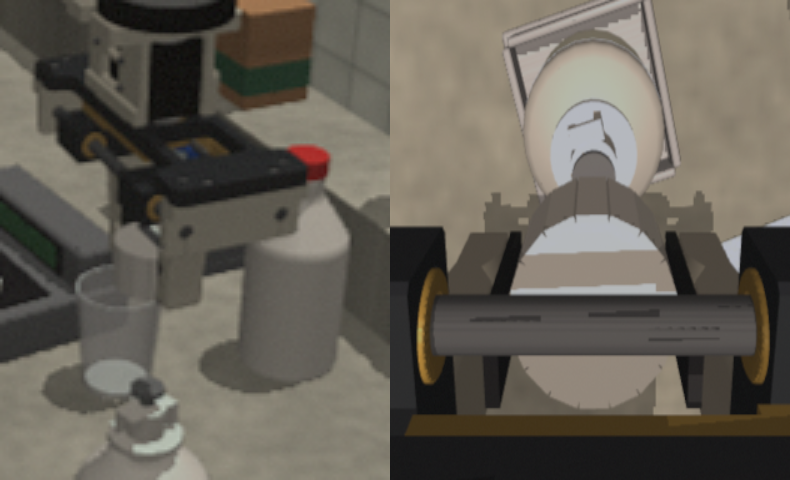

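The cap is held upright in the jaws above the bare neck, so I'm handing the job in.

```bash
python3 -c "
from plant import job
print(job.close_job())"
```

```text
the job is handed in; nothing more can be done
None
```

I pressed the round, square and long keys in that order, each fully down, then opened the buffer bottle and handed the job in at about 12 s with the cap held upright about 10 cm above its seat, straight over the bottle; the bystanders looked unmoved in the last side picture, and no verdict came back.

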